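# Announce the contest result at the judging table

## Task

Announce the result of the cook-off: ring the counter bell by pressing its plunger fully down with the fingertips and letting it come up again, then point at the runner-up, the cupcake on the yellow plate, and then at the winner, the burger on the blue plate. To point, bring the fingertips from above to a few centimetres over the middle of the food and stay there about two seconds without touching it; finish while still pointing at the winner. Do not bring the hand down over the other two entries, lift or shove the bell, touch any plate or food, or disturb anything else on the table.

Things in the scene. Friction and masses are not known exactly. Their poses are not given: they have to be found in the camera images.
- burger_blue: burger in a round seeded bun (94 mm across) on a blue plastic plate (130 mm across, rim 12 mm high); food and plate are one loose piece, total height 65 mm. Origin: centre of the plate's underside; z up.
- burger_blue_top (a point): highest point of the burger on the blue plate, over its centre, 65 mm above the table.
- burger_yellow: burger in a round seeded bun (94 mm across) on a yellow plastic plate (130 mm across, rim 12 mm high); food and plate are one loose piece, total height 65 mm. Origin: centre of the plate's underside; z up.
- burger_yellow_top (a point): highest point of the burger on the yellow plate, over its centre, 65 mm above the table.
- cupcake_blue: cupcake with pale pink icing (72 mm across) and a red cherry (20 mm) on top on a blue plastic plate (130 mm across, rim 12 mm high); food and plate are one loose piece, total height 84 mm. Origin: centre of the plate's underside; z up.
- cupcake_blue_top (a point): highest point of the cupcake on the blue plate, over its centre, 84 mm above the table.
- cupcake_yellow: cupcake with pale pink icing (72 mm across) and a red cherry (20 mm) on top on a yellow plastic plate (130 mm across, rim 12 mm high); food and plate are one loose piece, total height 84 mm. Origin: centre of the plate's underside; z up.
- cupcake_yellow_top (a point): highest point of the cupcake on the yellow plate, over its centre, 84 mm above the table.
- bell: counter bell, loose, about 0.3 to 0.5 kg: black base 84 mm across, polished dome, black plunger standing up in the middle. Origin: centre of its underside; z up.
- bell_top (a point): centre of the top of the bell's plunger (a flat black knob 20 mm across), 60 mm above the table when up; the dome around it ends 14 mm lower. It moves with the plunger.
- bell_plunger (a joint): travel of the bell's plunger straight down, m: 0 up, 0.006 fully down, where it rings. Sprung: starts to move at 1.6 N, fully down at 4 N, comes back up by itself.
- tumbler: bystander: light-blue tumbler, 68 mm across, 95 mm tall. Loose. Origin: centre of its underside.
- tin_navy: bystander: food tin with navy-and-yellow wrap, 67 mm across, 85 mm tall. Loose. Origin: centre of its underside.
- tin_red: bystander: food tin with red-and-yellow wrap, 67 mm across, 85 mm tall. Loose. Origin: centre of its underside.
- salt: bystander: white salt shaker with steel cap, 40 mm across, 73 mm tall. Loose. Origin: centre of its underside.
- pepper: bystander: dark pepper shaker with steel cap, 40 mm across, 73 mm tall. Loose. Origin: centre of its underside.
- mug: bystander: blue ceramic mug, 80 mm across, 92 mm tall, handle at its +y. Loose. Origin: centre of its underside.

How it is judged:
By the outcome, as a careful person would: the job done as asked, in the order asked, and still so for the second after the job is handed in, with the robot touching nothing.
It also fails if it takes over 51 s, if anything falls off the work surface, if the arm or the gripper's body presses on something with over 40 N, if the wrist force passes 120 N, or if a joint passes its speed limit or range.

## Robot

A 6-joint arm with a two-finger parallel gripper is mounted at the origin on the work surface. World frame = base frame: x ahead of the robot, y to its left, z up, the work surface at z = 0. Lengths are in m, angles in rad, forces in N, time in s.
With the tool pointing down it reaches from about 0.3 to 0.775 m from the base axis. Payload 14.6 kg.
Tool frame: the origin (TCP) lies at the centre of the arm's flange, where the gripper is bolted on; the fingertips stand 199 mm ahead of it and the grasp point (between the pads) lies ctrl.tcp_to_grasp ahead of it (ctrl.tcp_to_grasp is the distance from the TCP to the grasp point, in m); z points along the fingers, y is the line along which they close (so a half turn about z gives the same grasp; the last joint's range is limited). The gripper opens to 94 mm and grips with 3 to 60 N. Pads are 16 mm wide; open, the fingers measure 119 mm over their backs; the gripper's body (75 mm by 177 mm) begins 78 mm behind the grasp point.
Start: joints at [-1.197, 0.3, 1.521, -0, 1.321, -0.067], TCP at [0.235, -0.497, 0.405] pointing down, gripper open.
Joint ranges: [-3.03, 3.03], [-0.79, 2.21], [0.23, 2.52], [-1.04, 4.18], [0, 3.07], [-2.55, 2.55]. Speed limits (rad/s): [2.22, 2.22, 2.57, 3.14, 3.14, 3.14].

## Interface

Orientations are given as [roll, pitch, yaw] about the fixed x, y, z axes, in that order (R = Rz(yaw) Ry(pitch) Rx(roll)).
In Python, from station import ctrl gives the robot as it stands. The module is installed in compiled form; this text tells all that it offers.
- The arm moves only by the shell command python3 -m jog 'ROWS' [OPENING] [FORCE]. ROWS is JSON, a list of rows, each a list of 6 numbers: the shift along the tool's x, y, z in cm, then the turn, a rotation vector about the tool's x, y, z in rad. In form: [[tx, ty, tz, ax, ay, az], ...]. A call has 1 to 8 rows; each row is the pose to reach, as a shift and turn from the pose commanded when the call began, along the tool's axes at that moment; what a row does not reach only later rows make up. A row lasts 1/10 s, in which the tool goes at most 50 mm and 8.59 degrees, less where a joint would pass 70% of its speed; a pose out of reach is approached as far as the arm can. A call with a gripper value outside its range is refused whole. OPENING is the opening in per cent of the stroke, from 0 (shut) to 100 (fully open), set as the call begins (- or left out, the last holds). The fingers move at their own pace and stop on an object; FORCE is the grip in N (left out, the last holds). Time passes only in rows, so rows that repeat a pose let the fingers close. It gives the time, the measured TCP pose, the force, the opening and the grip force at its end, in the units of the state.
- ctrl.get_obs(): the state, without advancing time (a new reading comes with each control period).
- ctrl.camera(name): name is "scene" or "top"; returns a dict with "img" (400x640x3 uint8, blue, green, red), "intrinsics" (3x3 intrinsics, pixels), "R" (3x3) and "t" (3): a world point X has camera coordinates R X + t. Camera axes: x right, y down, z forward; pixel columns grow to the right and rows downward; lengths in m; the calibration is good to about 2 mm. A picture is of the moment at which its call begins. There is no depth.
- ctrl.hand_in(): hands the job in; it is judged then, once.
The state is a dict: "time_s": time; "qpos": joint angles; "joint_vel": joint speeds; "tau": joint torques, N m; "ee_pos": TCP position; "eef_rot": TCP orientation; "force": force on the tool from outside, world axes, zero at the start; "moment": the same for the moment, N m; "grip_width": finger opening in m; "grip_force": force on a finger pad.
Only numpy, scipy, OpenCV 4.12 (cv2) and the standard library are available. Lean on these libraries where they do the work, as an engineer would, in place of code of your own. Each camera call takes 0.05 s, during which the arm holds its last target. There are 200 camera calls.

## Working session

There is one attempt and no reset: what is moved stays moved. The work goes in short steps, Python scripts to look and compute and a shell command to move; the robot and the scene stay as the last step left them, time stands still between calls to the robot, and variables do not carry over. Pictures are saved under pics/ and viewed, at most 10 in all, crops included, and the job is handed in when it is done.

```bash
mkdir -p pics; python3 - <<'E'
from station import ctrl
import cv2,numpy as np,pickle
o=ctrl.get_obs();print(o['time_s'],o['ee_pos'],o['eef_rot'],o['grip_width'],ctrl.tcp_to_grasp)
d={}
for n in("top","scene"):
    c=ctrl.camera(n);cv2.imwrite(f"pics/{n}0.png",c['img']);d[n]=c
    print(n,c['intrinsics'],-c['R'].T@c['t'])
pickle.dump(d,open('cams.pkl','wb'))
E
```

```text
0.0 [ 0.23463676 -0.49738712  0.40409382] [-3.14045385e+00 -7.75796848e-05  4.40779478e-01] 0.09382049611100915 0.1804
top [[410.4584918    0.         323.41940933]
 [  0.         410.4584918  196.97457832]
 [  0.           0.           1.        ]] [ 0.36066318 -0.02056597  1.4295398 ]
scene [[497.35630713   0.         321.49303342]
 [  0.         497.35630713 200.25354673]
 [  0.           0.           1.        ]] [ 1.44953365 -0.00812869  1.53230173]
```

View pics/top0.png

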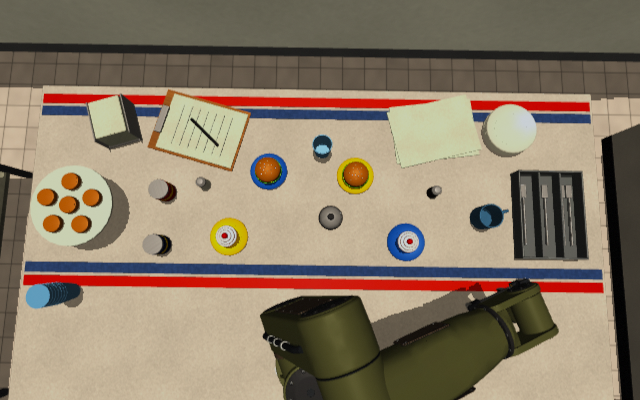

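View pics/scene0.png

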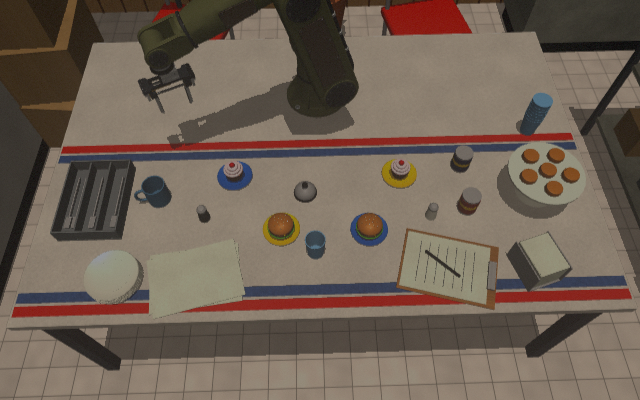

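The top view shows the bell at about (331,217), the yellow-plate cupcake at (229,237), the blue-plate burger at (269,171), the yellow-plate burger at (355,175) and the blue-plate cupcake at (406,242). The scene view agrees, with the bell at about (305,190).

```bash
cat > h.py <<'E'
import numpy as np
def ray(c,uv,z):
    d=c['R'].T@np.linalg.solve(c['intrinsics'],[uv[0],uv[1],1.]);o=-c['R'].T@c['t']
    return o+d*(z-o[2])/d[2]
E
python3 - <<'E'
import cv2,numpy as np,pickle
from h import ray
d=pickle.load(open('cams.pkl','rb'))
H={'blue':((100,120,60),(125,255,255)),'yellow':((20,150,120),(35,255,255))}
P={'top':{'cup_y':(229,237,'yellow'),'burg_b':(269,171,'blue'),'burg_y':(355,175,'yellow'),'cup_b':(406,242,'blue')},
'scene':{'cup_y':(399,172,'yellow'),'burg_b':(369,228,'blue'),'burg_y':(281,228,'yellow'),'cup_b':(235,174,'blue')}}
for n in P:
    c=d[n];hsv=cv2.cvtColor(c['img'],cv2.COLOR_BGR2HSV)
    for k,(u,v,col) in P[n].items():
        m=cv2.inRange(hsv,*H[col]);w=np.zeros_like(m);cv2.circle(w,(u,v),24,255,-1)
        pts=cv2.findNonZero(m&w);h=cv2.convexHull(pts);e=cv2.fitEllipse(h)
        print(n,k,np.round(e[0],1),np.round(e[1],1),np.round(ray(c,e[0],.012),3))
a=d['top']['img'][192:242,306:356];b=d['scene']['img'][165:215,280:330]
f=lambda x:cv2.resize(x,(400,400),interpolation=cv2.INTER_NEAREST)
cv2.imwrite('pics/bell.png',np.hstack([f(a),f(b)]))
for z,uv in((.06,(331,217)),):print(ray(d['top'],uv,z))
E
```

```text
top cup_y [228.6 236.3] [37. 38.] [0.413 0.296 0.012]
top burg_b [268.3 171.1] [35.3 36.4] [0.643 0.167 0.012]
top burg_y [354.7 175.5] [36.1 36.7] [ 0.632 -0.136  0.012]
top cup_b [405.3 241.8] [36.5 37.5] [ 0.403 -0.311  0.012]
scene cup_y [398.8 172.9] [28.2 34.7] [0.417 0.295 0.012]
scene burg_b [368.8 228.7] [31.3 36.5] [0.646 0.166 0.012]
scene burg_y [280.9 228.6] [32.2 36.8] [ 0.636 -0.138  0.012]
scene cup_b [234.4 175.1] [27.1 34.3] [ 0.407 -0.313  0.012]
[ 0.48005177 -0.05353639  0.06      ]
```

View pics/bell.png

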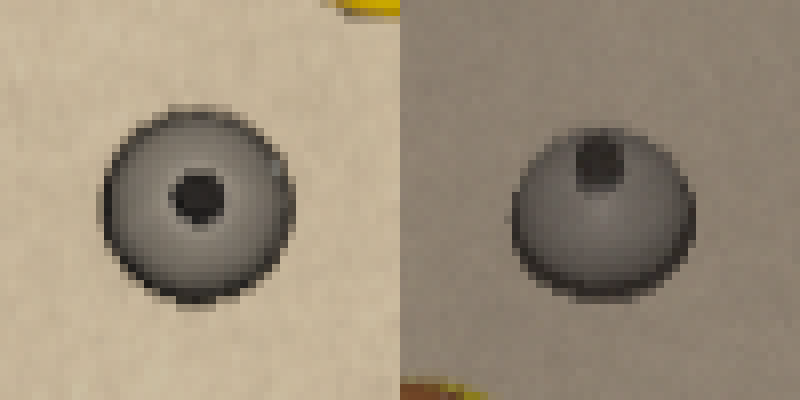

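The crop puts the knob's top centre at about (330.5,216.1) in the top view and (304.4,183.3) in the scene view.

```bash
cat >> h.py <<'E'
from scipy.spatial.transform import Rotation as Ro
def shift(xyz_tip):
    from station import ctrl
    o=ctrl.get_obs();R=Ro.from_euler('xyz',o['eef_rot'])
    tip=o['ee_pos']+R.apply([0,0,.199])
    print('t',round(o['time_s'],2),'tip',tip.round(4),'F',o['force'].round(1),'w',round(o['grip_width'],4),'tool cm',(100*R.inv().apply(np.array(xyz_tip)-tip)).round(2))
E
python3 - <<'E'
import pickle
from h import *
d=pickle.load(open('cams.pkl','rb'))
print(ray(d['top'],(330.5,216.1),.06),ray(d['scene'],(304.4,183.3),.06))
shift([.483,-.053,.15])
E
```

```text
[ 0.48304745 -0.05182923  0.06      ] [ 0.48296889 -0.0529333   0.06      ]
t 0.1 tip [ 0.2346 -0.4972  0.2051] F [ 0.1  0.4 -0.8] w 0.094 tool cm [ 41.42 -29.57   5.55]
```

```bash
python3 -m jog '[[1,-0.7,0,0,0,0],[3,-2.1,0,0,0,0],[6,-4.3,0,0,0,0],[9,-6.4,0,0,0,0],[12,-8.6,0,0,0,0],[15,-10.7,0,0,0,0],[18,-12.9,0,0,0,0],[21,-15,0,0,0,0]]' 0 20
python3 -m jog '[[3,-2.1,0,0,0,0],[6,-4.3,1,0,0,0],[9,-6.5,2,0,0,0],[12,-8.6,3,0,0,0],[15,-10.7,4,0,0,0],[18,-12.8,5,0,0,0],[20,-14.3,5.5,0,0,0],[20.4,-14.5,5.5,0,0,0]]'
python3 -m jog '[[0,0,0,0,0,0],[0,0,0,0,0,0],[0,0,0,0,0,0]]'
python3 -c "
from h import *
shift([.483,-.0525,.065])"
```

```text
time_s: 0.9
ee_pos: [0.361, -0.27, 0.4046]
eef_rot: [-3.142, -0.0, 0.441]
force: [0.4, -0.7, 0.3]
grip_width: 0.0334
grip_force: 0.0
time_s: 1.7
ee_pos: [0.4835, -0.0515, 0.3488]
eef_rot: [-3.14, 0.001, 0.444]
force: [0.0, 0.3, 0.4]
grip_width: 0.0005
grip_force: 0.0
time_s: 2.0
ee_pos: [0.4828, -0.0548, 0.35]
eef_rot: [3.141, -0.0, 0.44]
force: [-0.8, -0.3, 0.3]
grip_width: 0.0003
grip_force: 0.0
t 2.0 tip [ 0.4829 -0.0548  0.151 ] F [-0.8 -0.3  0.3] w 0.0003 tool cm [ 0.1  -0.21  8.6 ]
```

```bash
python3 -m jog '[[0,-0.1,1.5,0,0,0],[0.1,-0.2,3,0,0,0],[0.1,-0.2,4.5,0,0,0],[0.1,-0.2,6,0,0,0],[0.1,-0.2,7,0,0,0],[0.1,-0.2,7.8,0,0,0],[0.1,-0.2,7.8,0,0,0],[0.1,-0.2,7.8,0,0,0]]'
python3 - <<'E'
from h import *
from station import ctrl
import cv2
shift([.483,-.0525,.054])
c=ctrl.camera('scene');t=ctrl.camera('top')
f=lambda x:cv2.resize(x,(400,400),interpolation=cv2.INTER_CUBIC)
cv2.imwrite('pics/pre.png',np.hstack([f(t['img'][187:247,300:360]),f(c['img'][155:215,275:335])]))
E
```

```text
time_s: 2.8
ee_pos: [0.4834, -0.0519, 0.272]
eef_rot: [3.141, -0.0, 0.441]
force: [-0.3, -0.6, 0.0]
grip_width: 0.0004
grip_force: 0.0
t 2.8 tip [ 0.4835 -0.0519  0.073 ] F [-0.3 -0.6  0. ] w 0.0004 tool cm [-0.07  0.03  1.9 ]
```

View pics/pre.png

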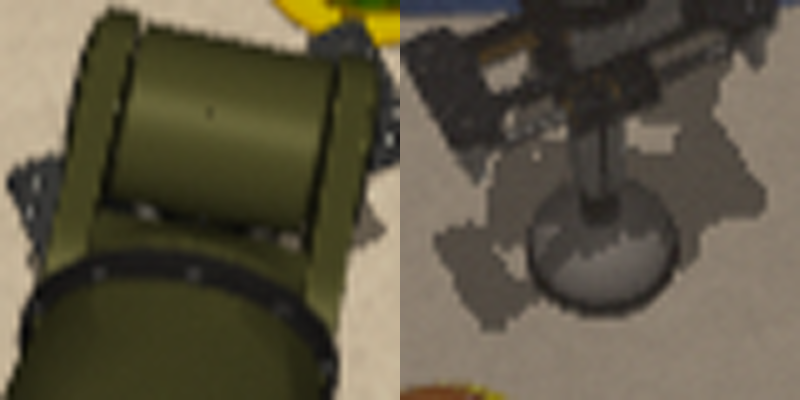

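The closed fingers stand centred over the knob (scene crop, knob at about (600,205)), so I'll press in small steps.

```bash
python3 -m jog '[[0,0,0.4,0,0,0],[0,0,0.8,0,0,0],[0,0,1.1,0,0,0],[0,0,1.3,0,0,0],[0,0,1.5,0,0,0],[0,0,1.6,0,0,0],[0,0,1.6,0,0,0],[0,0,1.6,0,0,0]]'
python3 -m jog '[[0,0,0.1,0,0,0],[0,0,0.2,0,0,0],[0,0,0.2,0,0,0]]'
```

```text
time_s: 3.7
ee_pos: [0.4832, -0.0517, 0.2557]
eef_rot: [-3.141, 0.0, 0.441]
force: [-2.5, 1.2, 2.6]
grip_width: 0.0003
grip_force: 1.5
time_s: 4.0
ee_pos: [0.4833, -0.0517, 0.2536]
eef_rot: [-3.142, 0.0, 0.441]
force: [-2.3, 0.7, 3.5]
grip_width: 0.0006
grip_force: 1.9
```

```bash
python3 -m jog '[[0,0,0.1,0,0,0],[0,0,0.1,0,0,0],[0,0,0.1,0,0,0]]'
python3 -m jog '[[0,0,0.05,0,0,0],[0,0,0.05,0,0,0],[0,0,0.05,0,0,0]]'
```

```text
time_s: 4.3
ee_pos: [0.4833, -0.0517, 0.2533]
eef_rot: [3.141, -0.0, 0.441]
force: [-5.8, 1.4, 13.4]
grip_width: 0.0006
grip_force: 6.6
time_s: 4.6
ee_pos: [0.4833, -0.0517, 0.2532]
eef_rot: [3.141, -0.0, 0.441]
force: [-8.5, 2.3, 19.3]
grip_width: 0.0007
grip_force: 9.4
```

The force rose sharply against a hard stop, so the plunger is fully down. Next is straight up.

```bash
python3 -m jog '[[0,0,-0.2,0,0,0],[0,0,-0.6,0,0,0],[0,0,-1.5,0,0,0],[0,0,-3.5,0,0,0],[0,0,-6.5,0,0,0],[0,0,-10,0,0,0],[0,0,-13,0,0,0],[0,0,-14,0,0,0]]'
python3 - <<'E'
from h import *
from station import ctrl
import cv2
c=ctrl.camera('scene');cv2.imwrite('pics/bell2.png',cv2.resize(c['img'][140:260,200:420],(770,420),interpolation=cv2.INTER_CUBIC))
shift([.415,.2955,.2])
E
```

```text
time_s: 5.4
ee_pos: [0.4833, -0.0518, 0.3954]
eef_rot: [3.139, -0.004, 0.441]
force: [-0.2, -0.1, -1.4]
grip_width: 0.0006
grip_force: 0.0
t 5.45 tip [ 0.4843 -0.0519  0.1963] F [0.7 0.1 1.8] w 0.0004 tool cm [  8.56 -34.38  -0.44]
```

View pics/bell2.png

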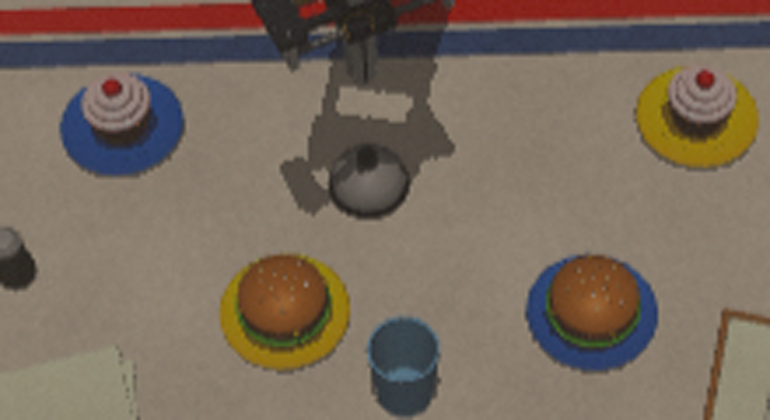

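The bell is unmoved with its plunger up (crop (367,155)), and the plates are undisturbed. Next is the runner-up.

```bash
python3 -m jog '[[0.5,-2,0,0,0,0],[1.5,-6,0,0,0,0],[2.6,-10.5,0,0,0,0],[3.8,-15,0,0,0,0],[4.9,-19.5,0,0,0,0],[6,-24,0,0,0,0],[7.1,-28.5,0,0,0,0],[8,-32,0,0,0,0]]'
python3 -m jog '[[0.5,-2,0,0,0,0],[0.6,-2.4,0,0,0,0],[0.6,-2.4,0,0,0,0],[0.6,-2.4,0,0,0,0],[0.6,-2.4,0,0,0,0]]'
python3 -c "
from h import *
shift([.415,.2955,.114])"
```

```text
time_s: 6.25
ee_pos: [0.4181, 0.274, 0.3908]
eef_rot: [3.142, 0.002, 0.442]
force: [0.2, -1.3, 0.8]
grip_width: 0.0009
grip_force: 0.0
time_s: 6.75
ee_pos: [0.4146, 0.2951, 0.392]
eef_rot: [3.142, 0.0, 0.439]
force: [0.8, -0.3, -0.4]
grip_width: 0.0008
grip_force: 0.0
t 6.75 tip [0.4146 0.2951 0.193 ] F [ 0.8 -0.3 -0.4] w 0.0008 tool cm [ 0.05 -0.02  7.9 ]
```

Descend, hold for about 2.3 s, then rise.

```bash
python3 -m jog '[[0,0,1,0,0,0],[0,0,2.5,0,0,0],[0,0,4,0,0,0],[0,0,5.5,0,0,0],[0,0,6.7,0,0,0],[0,0,7.5,0,0,0],[0,0,7.9,0,0,0],[0,0,7.9,0,0,0]]'
for i in 1 2 3; do python3 -m jog '[[0,0,0,0,0,0],[0,0,0,0,0,0],[0,0,0,0,0,0],[0,0,0,0,0,0],[0,0,0,0,0,0],[0,0,0,0,0,0],[0,0,0,0,0,0],[0,0,0,0,0,0]]' | head -2; done
python3 -m jog '[[0,0,-1,0,0,0],[0,0,-2.5,0,0,0],[0,0,-4.5,0,0,0],[0,0,-6.5,0,0,0],[0,0,-8,0,0,0],[0,0,-8,0,0,0],[0,0,-8,0,0,0]]'
python3 -c "
from h import *
shift([.6445,.1665,.195])"
```

```text
time_s: 7.55
ee_pos: [0.4143, 0.296, 0.3129]
eef_rot: [3.142, 0.0, 0.441]
force: [0.6, -0.1, 0.0]
grip_width: 0.0003
grip_force: 0.0
time_s: 8.35
ee_pos: [0.4143, 0.2961, 0.3132]
time_s: 9.15
ee_pos: [0.4143, 0.2961, 0.3131]
time_s: 9.95
ee_pos: [0.4143, 0.2961, 0.3132]
time_s: 10.65
ee_pos: [0.4142, 0.296, 0.3931]
eef_rot: [-3.142, -0.0, 0.441]
force: [-0.4, 0.0, 0.6]
grip_width: 0.0002
grip_force: 0.0
t 10.65 tip [0.4142 0.296  0.1941] F [-0.4  0.   0.6] w 0.0002 tool cm [15.3  21.54 -0.09]
```

```bash
python3 -m jog '[[1,1.4,0,0,0,0],[3.5,5,0,0,0,0],[6,8.5,0,0,0,0],[8.5,12,0,0,0,0],[11,15.5,0,0,0,0],[13.5,19,0,0,0,0],[15,21,0,0,0,0],[15.3,21.5,0,0,0,0]]' |head -2
python3 -m jog '[[0,0,0,0,0,0],[0,0,0,0,0,0],[0,0,0,0,0,0]]'
python3 -c "
from h import *
shift([.6445,.1665,.095])"
```

```text
time_s: 11.45
ee_pos: [0.6467, 0.1642, 0.391]
time_s: 11.75
ee_pos: [0.6438, 0.1675, 0.3933]
eef_rot: [-3.142, -0.0, 0.442]
force: [0.2, 0.2, -0.2]
grip_width: 0.0001
grip_force: 0.0
t 11.75 tip [0.6438 0.1675 0.1943] F [ 0.2  0.2 -0.2] w 0.0001 tool cm [0.02 0.13 9.93]
```

```bash
python3 -m jog '[[0,0,1,0,0,0],[0,0.1,3,0,0,0],[0,0.1,5,0,0,0],[0,0.1,7,0,0,0],[0,0.1,8.5,0,0,0],[0,0.1,9.5,0,0,0],[0,0.1,9.9,0,0,0],[0,0.1,9.9,0,0,0]]'
for i in 1 2 3; do python3 -m jog '[[0,0,0,0,0,0],[0,0,0,0,0,0],[0,0,0,0,0,0],[0,0,0,0,0,0],[0,0,0,0,0,0],[0,0,0,0,0,0],[0,0,0,0,0,0],[0,0,0,0,0,0]]' | head -2; done
python3 - <<'E'
from station import ctrl
import cv2
c=ctrl.camera('scene');cv2.imwrite('pics/end.png',c['img'])
E
```

```text
time_s: 12.55
ee_pos: [0.6448, 0.1661, 0.2941]
eef_rot: [-3.142, 0.0, 0.441]
force: [-0.2, -0.8, 0.1]
grip_width: 0.0007
grip_force: 0.0
time_s: 13.35
ee_pos: [0.6448, 0.166, 0.2942]
time_s: 14.15
ee_pos: [0.6448, 0.166, 0.2941]
time_s: 14.95
ee_pos: [0.6448, 0.166, 0.2941]
```

View pics/end.png

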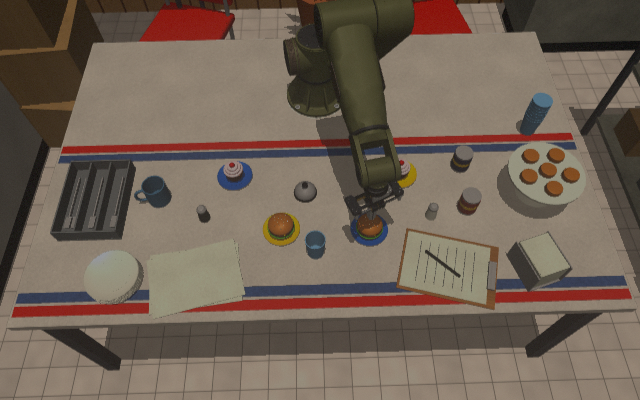

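The fingertips hover over the blue-plate burger at (369,222), and everything else is in place.

```bash
python3 -c "
from station import ctrl
print(ctrl.hand_in())"
```

```text
the job is handed in; nothing more can be done
None
```

I rang the bell, pointed at the cupcake on the yellow plate, then at the burger on the blue plate, and handed the job in at about 15 s with the fingertips still about 3 cm above the burger; the last picture shows nothing else disturbed.

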